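# Set the inspection lamp's filter drum and present an insect monitor

### The arm

A 7-joint arm with a two-finger parallel gripper is mounted at the origin on the work surface. World frame = base frame: x ahead of the robot, y to its left, z up, the work surface at z = 0. Lengths are in m, angles in rad, forces in N, time in s.
With the tool pointing down it reaches from about 0.425 to 0.95 m from the base axis. Payload 4.7 kg.
Tool frame: the origin (TCP) lies at the very end of the fingers, on their centre line; the grasp point (between the pads) lies 19 mm behind it; z points along the fingers, y is the direction in which the jaws open and shut (so a half turn about z gives the same grasp; the last joint's range is limited). The gripper opens to 85 mm and grips with 20 to 120 N. Pads are 22 mm wide; open, the fingers measure 114 mm over their backs; the gripper's body (76 mm by 85 mm) begins 54 mm behind the grasp point. The pads swing forward as they close: fully open they stand 13 mm farther back than shut.
Start: joints at [-1.331, 0.469, -0.049, 1.532, 0.024, 1.141, -0.082], TCP at [0.179, 0.651, 0.231] pointing down, gripper open.
Joint ranges: [-2.59, 2.59], [-0.33, 1.99], [-1.39, 1.29], [0.1, 2.45], [-1.04, 4.18], [0.21, 1.99], [-2.66, 2.66]. Speed limits (rad/s): [2.57, 2.57, 3.14, 3.14, 3.14, 3.14, 3.14].

### API

Orientations are given as a unit quaternion [w, x, y, z].
In Python, from cell import env, read_camera, calibration, models gives the robot as it stands.
- The arm moves only by the shell command python3 -m crank 'ROWS' [FORCE]. ROWS is JSON, one flat list of numbers, 7 for each row, row after row: the gripper's target within -1 to 1 (shut at 1, half-way at 0, fully open at -1), then the shift along the world's x, y, z in mm, then the turn, a rotation vector about the world's x, y, z in degrees. In form: [fingers, dx, dy, dz, ax, ay, az, fingers, dx, dy, dz, ax, ay, az, ...]. A call has 1 to 10 rows; each row shifts and turns the commanded pose from where the row before left it; what a row does not reach is not made up. A row lasts 1/8 s, in which the tool goes at most 62.5 mm and 10.7 degrees, less where a joint would pass 70% of its speed; a pose out of reach is approached as far as the arm can. A call is refused whole if a number of a shift passes 62.5 or a number of a turn 10.7, either way. A call with a gripper value outside its range is refused whole. The fingers move at their own pace and stop on an object; FORCE is the grip in N (left out, the last holds). Time passes only in rows, so rows that do not move let the fingers close. It gives the time, the measured TCP pose, the force and the opening at its end, in the units of the state.
- env.state(): the state, without advancing time (a new reading comes with each control period).
- read_camera(name): name is "scene" or "top"; returns the picture (420x560x3 uint8, blue, green, red); there is no depth.
- calibration(name): a dict with "mtx" (3x3 intrinsics, pixels), "distortion" ([k1, k2, p1, p2, k3] as OpenCV has them; the pictures are not rectified), "eye" and "rotation" of the camera in the world. Camera axes: x right, y down, z forward; pixel columns grow to the right and rows downward; lengths in m; the calibration is good to about 2 mm. A picture is of the moment at which its call begins. calibration takes no time and is no camera call.
- env.sign_off(): hands the job in, once; it reports no verdict.
Trained networks look in the newest picture that a camera, given by its name, has taken for a name from the list of things; names that differ only in an ending like _2 or _b are one class to them, and where a whole thing is asked for, a point or a joint stands for the part that bears it (a point fixed in the world has none). Each returns a list of dicts, best first, with "conf" (0 to 1); they miss things now and then, are a little off and sometimes report something else, mostly with a low value. They report only what shows in the picture. A call takes as long as a camera call.
- models.outline_of(query, camera): "pixels" (420x560 bool, what is visible of it) and "box" ([left, top, width, height] in pixels, round what is visible of it).
- models.landmark_of(query, camera): "position" ([column, row] in pixels: a listed point, or the origin of a listed thing).
The state is a dict: "clock": time; "joint_pos": joint angles; "dq": joint speeds; "tau": joint torques, N m; "tool_pos": TCP position; "tool_rot": TCP orientation; "contact_force": force on the tool from outside, world axes, zero at the start; "ft_torque": the same for the moment, N m; "width": finger opening in m.
Only numpy, scipy, OpenCV 4.12 (cv2) and the standard library are available. Lean on these libraries where they do the work, as an engineer would, in place of code of your own. Each camera call takes 0.05 s, during which the arm holds its last target.

### The job

First click the inspection lamp's filter drum round until the orange window faces the viewing bay and let go of it. Then take the green-lidded insect monitor out of the yellow rack and stand it in the bay between the two cheeks, upright on the white pad with its window towards the drum; the rack and the bay leave different sides of it free, so stand it upright on the counter in between, let go, and take it again the other way. Set it down without dropping it, and leave the other monitors in the rack and the bottles, jar and cans where they stand.

Things in the scene. Friction and masses are not known exactly. Their poses are not given: they have to be found in the camera images.
- drum (a joint): Drum angle (rad), growing counter-clockwise from above. Six clicks at 0, 1.047, 2.094, 3.142, 4.189, 5.236; stops at -0.2 and 5.44. Let go between clicks it springs to the nearer one (peak 0.12 N m). Window facing the bay at these clicks: clear (white), red, blue, black, orange, green; a patch of its colour on the drum's top marks each. Starts at the second, third or fourth click
- drum_grip (a point): On the drum's axis, in the middle of its grip: a black bar 50 mm long (this point's x), 14 mm thick (its y), 32 mm high, from 16 mm below to 16 mm above this point, on the drum's flat top (110 mm diameter, 95 mm above the counter). Turns with the drum: the bar's direction is the lamp's yaw plus the drum angle
- lamp: Inspection lamp, fixed: grey base plate, x from -100 to +135 mm, 136 mm wide (y), 12 mm thick. Origin on the counter. Drum axis at x = +68 mm, viewing bay at x = -62 mm, both at y = 0. Place (left or right) and yaw differ each time
- bay (a point): Centre of the viewing bay's floor (white pad 40 x 64 mm), 12 mm above the counter; axes as the lamp's, +x points to the drum, whose casing begins 72 mm away. Two upright aluminium cheeks, 34 mm long (x), 105 mm high above the floor, at y = +-34 to +-42 mm. Open to +x, -x and above
- rack: Yellow carrying rack, fixed, 150 mm (x) by 80 mm (y), origin on the counter, floor 8 mm above it. Three slots 40 mm wide at x = -46, 0, +46 mm between walls 6 mm thick, 54 mm long (y), 108 mm high above the counter, level with the monitors' tops: monitors can be gripped only by their narrow sides at y = +-30 mm. Sills at y = +-33 to +-38 mm, 10 mm above the floor
- monitor_green: The one to present: insect monitor, upright rigid black box 36 mm (x) by 60 mm (y) by 100 mm high, 0.1 to 0.2 kg, green lid (top 14 mm). Window with a white board on its +x face; a white tick on the lid lies nearer that face. Origin: centre of the underside. Starts in any of the rack's slots, x axis along the rack's x
- window (a point): Point in the middle of the green-lidded monitor's window, on its +x face, 18 mm from its middle plane and 45 mm above its underside
- monitor_red: To be left in the rack: insect monitor, upright rigid black box 36 mm (x) by 60 mm (y) by 100 mm high, 0.1 to 0.2 kg, red lid (top 14 mm). Window with a white board on its +x face; a white tick on the lid lies nearer that face. Origin: centre of the underside. Starts in any of the rack's slots, x axis along the rack's x
- monitor_blue: To be left in the rack: insect monitor, upright rigid black box 36 mm (x) by 60 mm (y) by 100 mm high, 0.1 to 0.2 kg, blue lid (top 14 mm). Window with a white board on its +x face; a white tick on the lid lies nearer that face. Origin: centre of the underside. Starts in any of the rack's slots, x axis along the rack's x
- cola_can: Loose bystander, to be left alone: red drinks can, 54 mm diameter, 125 mm high. Origin: centre of the underside
- amber_jar: Loose bystander, to be left alone: amber glass jar with a black lid, 52 mm diameter, 100 mm high. Origin: centre of the underside
- rum_bottle: Loose bystander, to be left alone: amber bottle, 60 mm diameter, 165 mm high. Origin: centre of the underside
- gin_bottle: Loose bystander, to be left alone: green bottle, 60 mm diameter, 165 mm high. Origin: centre of the underside
- orange_soda: Loose bystander, to be left alone: orange bottle, 56 mm diameter, 160 mm high. Origin: centre of the underside
- blue_can: Loose bystander, to be left alone: blue can, 60 mm diameter, 120 mm high. Origin: centre of the underside

How it is judged:
On the way, in this order (a step that is already met when the one before it is completed fails the run):
1. the drum rests, released, with its orange window facing the bay while the green-lidded monitor is still in the rack (value of joint drum between 4.069 and 4.309 rad and velocity of joint drum between -0.1 and 0.1 rad/s and contact force between the fingers and lamp below 0.1 N and distance of monitor_green from where it was at the start of the episode below 0.02 m), for 0.2 s.
2. the green-lidded monitor stands upright on the bare counter, let go, to be taken again the other way (height (world z) of monitor_green below 0.004 m and angle between monitor_green's own z axis and vertical below 0.1 rad and contact force between the fingers and monitor_green below 0.05 N and linear speed of monitor_green below 0.05 m/s), for 0.1 s.
At the end, for the whole second after the job is handed in: Drum at the orange click (0.12 rad); green-lidded monitor still, upright (0.06 rad) on the bay floor (5 mm), within 12 mm (x) and 8 mm (y) of its centre, square (0.15 rad), window towards the drum; other monitors within 20 mm and bottles, jar, cans within 30 mm of their starts (value of joint drum between 4.069 and 4.309 rad and x of monitor_green in the frame of bay between -0.012 and 0.012 m and y of monitor_green in the frame of bay between -0.008 and 0.008 m and z of monitor_green in the frame of bay between -0.004 and 0.005 m and x of window in the frame of bay above 0.004 m and angle between the x axis of monitor_green and the x axis of bay, either way round below 0.15 rad and angle between monitor_green's own z axis and vertical below 0.06 rad and linear speed of monitor_green below 0.02 m/s and distance of each of monitor_red, monitor_blue from where it was at the start of the episode below 0.02 m and distance of each of cola_can, amber_jar, rum_bottle, gin_bottle, orange_soda, blue_can from where it was at the start of the episode below 0.03 m); the robot touches nothing.
It fails at once if the green-lidded monitor is dropped or knocked (moves faster than 0.5 m/s while the fingers do not touch it) (linear speed of monitor_green above 0.5 m/s and contact force between the fingers and monitor_green below 0.05 N).
It fails at once if another monitor is moved more than 20 mm (distance of any of monitor_red, monitor_blue from where it was at the start of the episode above 0.02 m).
It fails at once if a bottle, jar or can is moved more than 30 mm or tipped over (distance of any of cola_can, amber_jar, rum_bottle, gin_bottle, orange_soda, blue_can from where it was at the start of the episode above 0.03 m or angle between any of cola_can, amber_jar, rum_bottle, gin_bottle, orange_soda, blue_can's own z axis and vertical above 0.6 rad).
It also fails if it takes over 72 s, if anything falls off the work surface, if the arm or the gripper's body presses on something with over 40 N, if the wrist force passes 120 N, or if a joint passes its speed limit or range.

## Working session

There is one attempt and no reset: what is moved stays moved. The work goes in short steps, Python scripts to look and compute and a shell command to move; the robot and the scene stay as the last step left them, time stands still between calls to the robot, and variables do not carry over. Pictures are saved under pics/ and viewed, and the job is handed in when it is done.

```bash
ls; mkdir -p pics; python3 - <<'E'
from cell import env, read_camera, calibration, models
import cv2
for n in ["scene","top"]:
    im=read_camera(n); cv2.imwrite(f"pics/{n}0.png",im)
    c=calibration(n); print(n,c)
s=env.state();print(s)
E
```

```text
pics
scene {'mtx': array([[412.52281665,   0.        , 279.25947659],
       [  0.        , 412.52281665, 212.60368531],
       [  0.        ,   0.        ,   1.        ]]), 'distortion': array([-0.10634933,  0.        ,  0.        ,  0.        ,  0.        ]), 'eye': array([ 1.07861365, -0.89430844,  0.74542105]), 'rotation': array([-0.46274855,  0.84120449,  0.24842299, -0.1285488 ])}
top {'mtx': array([[432.60562614,   0.        , 288.27224047],
       [  0.        , 432.60562614, 212.96436021],
       [  0.        ,   0.        ,   1.        ]]), 'distortion': array([-0.00682994,  0.        ,  0.        ,  0.        ,  0.        ]), 'eye': array([0.3827476 , 0.00332638, 1.3222818 ]), 'rotation': array([ 0.03878189, -0.70132384,  0.71005944, -0.04956228])}
{'clock': 0.1, 'joint_pos': array([-1.33092449,  0.46938109, -0.04860965,  1.53354169,  0.02410614,
        1.14102314, -0.08230753]), 'dq': array([ 1.40050905e-03, -1.58611084e-03,  7.06340051e-04, -3.24245817e-03,
        3.71204582e-04,  3.19163242e-05, -7.93606666e-04]), 'tau': array([ 1.17960870e-03, -5.11514926e+01, -4.66302875e-02, -2.38393486e+01,
        1.08095494e-02,  4.35858528e-03, -1.49409249e-05]), 'tool_pos': array([0.17908703, 0.65027397, 0.23036661]), 'tool_rot': array([-8.84409972e-05,  1.33963681e-01,  9.90985848e-01, -8.79272622e-04]), 'contact_force': array([ 0.56281143, -0.21398847,  0.26804611]), 'ft_torque': array([-0.06232964,  0.00230714,  0.05386457]), 'width': 0.08549034630050355}
```

View pics/scene0.png

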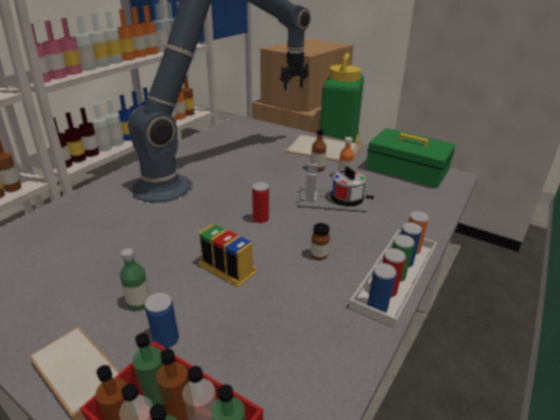

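View pics/top0.png

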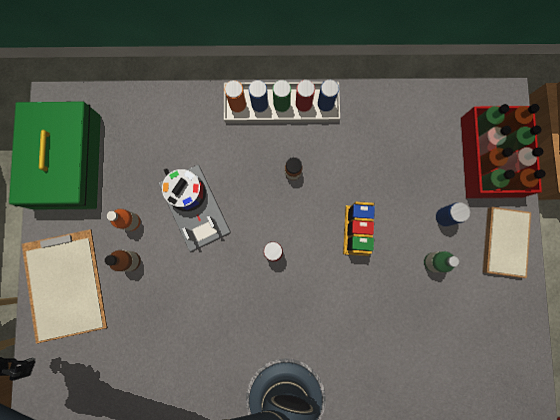

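```bash
cat > h.py <<'E'
from cell import env, read_camera, calibration, models
import numpy as np, cv2
from scipy.spatial.transform import Rotation as R
def rot(c): q=c['rotation']; return R.from_quat([q[1],q[2],q[3],q[0]]).as_matrix()
def p2w(n,px,z):
    c=calibration(n); u=cv2.undistortPoints(np.array([[px]],float),c['mtx'],c['distortion'])[0,0]
    d=rot(c)@np.array([u[0],u[1],1]); return c['eye']+d*(z-c['eye'][2])/d[2]
def w2p(n,P):
    c=calibration(n); Rm=rot(c).T; X=(np.atleast_2d(P)-c['eye'])@Rm.T
    return cv2.projectPoints(X,np.zeros(3),np.zeros(3),c['mtx'],c['distortion'])[0][:,0]
def tri(pt,ps):
    A=[];b=[]
    M=np.zeros((3,3));v=np.zeros(3);o=[]
    for n,px in (("top",pt),("scene",ps)):
        e=calibration(n)['eye'];d=p2w(n,px,0)-e;d/=np.linalg.norm(d);Q=np.eye(3)-np.outer(d,d);M+=Q;v+=Q@e
    return np.linalg.solve(M,v)
E
python3 - <<'E'
from h import *
it=read_camera("top");isc=read_camera("scene")
cv2.imwrite("pics/t_lamp.png",cv2.resize(it[150:260,140:250],None,fx=5,fy=5,interpolation=cv2.INTER_CUBIC))
cv2.imwrite("pics/t_rack.png",cv2.resize(it[190:270,320:400],None,fx=7,fy=7,interpolation=cv2.INTER_CUBIC))
cv2.imwrite("pics/s_rack.png",cv2.resize(isc[210:300,180:280],None,fx=6,fy=6,interpolation=cv2.INTER_CUBIC))
cv2.imwrite("pics/s_lamp.png",cv2.resize(isc[130:220,280:400],None,fx=6,fy=6,interpolation=cv2.INTER_CUBIC))
for q,z in [("drum_grip",.111),("lamp",0),("bay",.012),("rack",0),("monitor_green",.008),("window",.053),("monitor_red",.008),("monitor_blue",.008),("cola_can",0),("amber_jar",0),("rum_bottle",0),("gin_bottle",0),("orange_soda",0),("blue_can",0)]:
    r=[]
    for n in("top","scene"):
        l=models.landmark_of(q,n)
        if l: r.append((n,np.round(l[0]['position'],1),round(l[0]['conf'],2),p2w(n,l[0]['position'],z)[:2].round(4)))
    t=tri(r[0][1],r[1][1]).round(4) if len(r)==2 else None
    print(q,r,t)
E
```

```text
drum_grip [('top', array([180. , 186.7]), 0.72, array([0.6134, 0.2898])), ('scene', array([347.9, 171. ]), 0.78, array([0.6067, 0.3008]))] [0.612  0.288  0.1179]
lamp [('top', array([198.1, 211.5]), 0.58, array([0.5565, 0.2591])), ('scene', array([326.6, 200.3]), 0.93, array([0.5571, 0.2556]))] [ 0.5562  0.2592 -0.0019]
bay [('top', array([431.7, 261.3]), 0.69, array([ 0.3948, -0.4501])), ('scene', array([308.6, 195.4]), 0.61, array([0.4969, 0.2317]))] [ 0.5554 -0.2678  0.3146]
rack [('top', array([356.7, 230.1]), 0.9, array([ 0.4933, -0.2276])), ('scene', array([227., 270.]), 0.76, array([ 0.499, -0.233]))] [ 0.4942 -0.2283 -0.0057]
monitor_green [('top', array([360.3, 246.6]), 0.84, array([ 0.4422, -0.2355])), ('scene', array([215. , 261.5]), 0.72, array([ 0.4545, -0.2302]))] [ 0.4472 -0.2318  0.0057]
window [('top', array([358.1, 234.2]), 0.87, array([ 0.4767, -0.2221])), ('scene', array([218.1, 251.8]), 0.78, array([ 0.473 , -0.2342]))] [ 0.4731 -0.2264  0.0481]
monitor_red [('top', array([357.5, 232.1]), 0.53, array([ 0.4865, -0.2284])), ('scene', array([226.8, 263.9]), 0.59, ar
[... 436 characters left out ...]
0.0497]))] [ 0.675  -0.0352 -0.0123]
rum_bottle [('top', array([131.5, 262. ]), 0.84, array([0.4048, 0.4582])), ('scene', array([314.4, 167.6]), 0.87, array([0.3977, 0.4604]))] [0.4027 0.4555 0.0038]
gin_bottle [('top', array([430.2, 261.7]), 0.63, array([ 0.3938, -0.4496])), ('scene', array([140.1, 302.4]), 0.9, array([ 0.3949, -0.4543]))] [ 0.393  -0.4517 -0.0033]
orange_soda [('top', array([130.8, 223.5]), 0.96, array([0.5219, 0.464 ])), ('scene', array([346.2, 174.4]), 0.92, array([0.531 , 0.4786]))] [0.5279 0.4673 0.0024]
blue_can [('top', array([443. , 218.3]), 0.71, array([ 0.5267, -0.4967])), ('scene', array([165.1, 336.6]), 0.97, array([ 0.5269, -0.4976]))] [ 0.5266 -0.4971 -0.0007]
```

View pics/t_lamp.png

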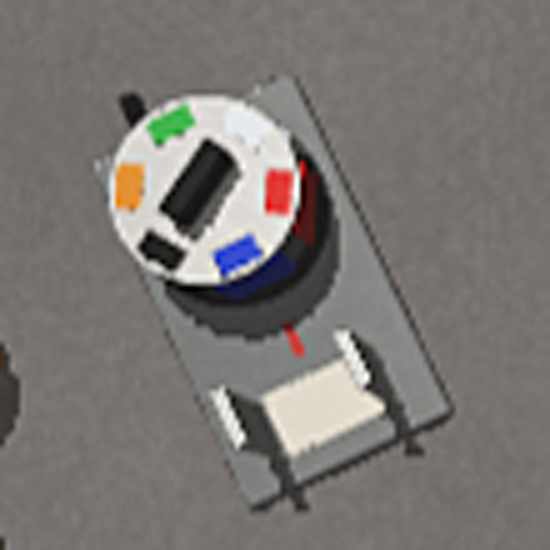

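View pics/t_rack.png

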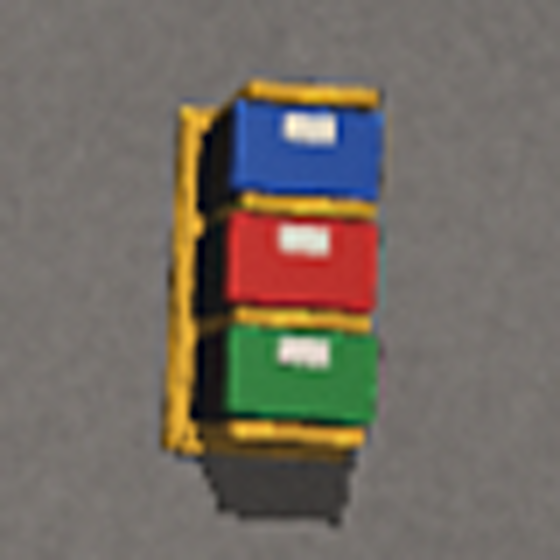

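View pics/s_rack.png

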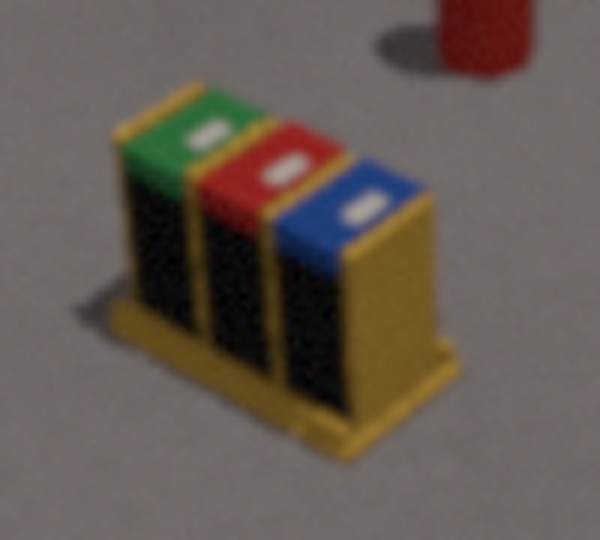

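View pics/s_lamp.png

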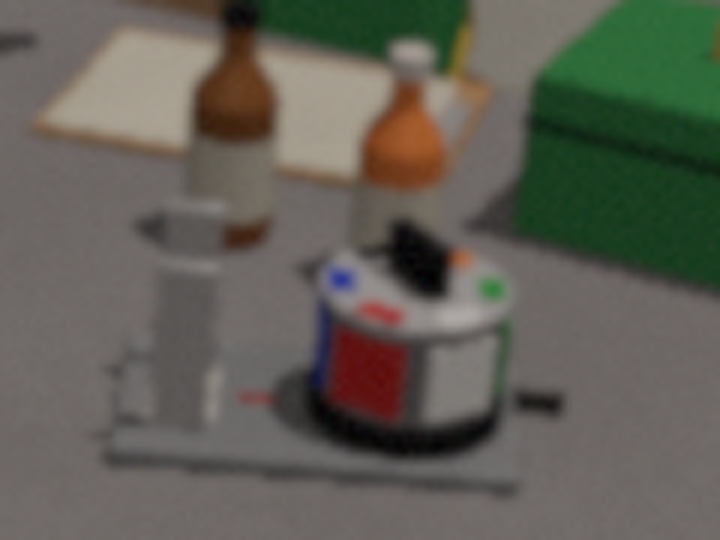

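```bash
cat > fit.py <<'E'
from h import *
from scipy.optimize import least_squares
def T(p,L):
    c,s=np.cos(p[2]),np.sin(p[2]); L=np.atleast_2d(L).astype(float)
    return np.c_[p[0]+c*L[:,0]-s*L[:,1],p[1]+s*L[:,0]+c*L[:,1],L[:,2]]
def fit(obs,p0):
    f=lambda p:np.concatenate([(w2p(n,T(p,[L]))[0]-px) for n,L,px in obs])
    r=least_squares(f,p0,loss='soft_l1');return r.x,f(r.x).reshape(-1,2).round(1)
def t(c,a,b,s): return (c[0]/s+a,c[1]/s+b)
E
python3 - <<'E'
from fit import *
la=lambda *c:(c[0]/5+140-.4,c[1]/5+150-.4)
sa=lambda *c:(c[0]/6+280-.4,c[1]/6+130-.4)
ob=[("top",(.135,-.068,.012),la(290,72)),("top",(-.1,-.068,.012),la(453,412)),("top",(-.1,.068,.006),la(255,508)),("top",(.135,.068,.012),la(97,160)),
("scene",(.135,-.068,0),sa(518,490)),("scene",(-.1,-.068,0),sa(105,462)),("top",(-.062-.017,-.034,.117),la(0,0))][:6]
pl,e=fit(ob,[.556,.259,.48]);print(pl,np.degrees(pl[2]),e.tolist())
ra=lambda *c:(c[0]/7+320-.43,c[1]/7+190-.43)
rs=lambda *c:(c[0]/6+180-.4,c[1]/6+210-.4)
ob=[]
# outer tops of end walls
ob+=[("top",(.072,-.027,.108),ra(381,90)),("top",(.072,.027,.108),ra(248,82)),("top",(-.072,-.027,.108),ra(364,443)),
("top",(.075,.040,.010),ra(182,105)),("top",(-.075,.040,.010),ra(166,452)),
("top",(.064,.03,.108),ra(235,98)),("top",(-.064,.03,.108),ra(225,415)),("top",(-.064,-.03,.108),ra(375,425)),
("scene",(.075,-.04,0),rs(347,460)),("scene",(.072,-.027,.108),rs(345,258)),("scene",(.072,.027,.108),rs(436,200)),("scene",(-.072,-.027,.108),rs(118,138)),("scene",(-.075,-.04,0),rs(110,330))]
pr,e=fit(ob,[.494,-.228,0]);print(pr,np.degrees(pr[2]),e.tolist())
np.save("pl.npy",pl);np.save("pr.npy",pr)
bx=lambda x0,x1,y0,y1,z:[(x0,y0,z),(x1,y0,z),(x1,y1,z),(x0,y1,z)]
for n,crop in(("top",None),("scene",None)):
    im=cv2.imread(f"pics/{n}0.png");S=5;I=cv2.resize(im,None,fx=S,fy=S,interpolation=cv2.INTER_CUBIC)
    def dr(p,q,col): cv2.polylines(I,[np.round((w2p(n,T(p,q))+.5)*S).astype(int)],True,col,1)
    dr(pl,bx(-.1,.135,-.068,.068,.012),(0,255,255))
    for s in(1,-1): dr(pl,bx(-.079,-.045,s*.034,s*.042,.117),(255,0,255))
    dr(pl,bx(-.082,-.042,-.032,.032,.012),(0,0,255))
    a=np.linspace(0,6.28,40);dr(pl,[(.068+.055*np.cos(x),.055*np.sin(x),.095) for x in a],(0,255,0))
    c_,s_=np.cos(2.094),np.sin(2.094)
    dr(pl,[(.068+c_*x-s_*y,s_*x+c_*y,.127) for x,y in((-.025,-.007),(.025,-.007),(.025,.007),(-.025,.007))],(255,255,0))
    dr(pr,bx(-.075,.075,-.04,.04,.008),(255,0,255))
    for x in(-.046,0,.046): dr(pr,bx(x-.018,x+.018,-.03,.03,.108),(255,255,0))
    for k,L,p in(("l",(0,0,.05),pl),("r",(0,0,.05),pr)):
        u=(w2p(n,T(p,[L]))[0]*S).astype(int);h=280;cv2.imwrite(f"pics/ov_{n}_{k}.png",I[max(u[1]-h,0):u[1]+h,u[0]-330:u[0]+330])
E
```

```text
[0.55366616 0.26238806 0.44048494] 25.237928271126066 [[0.6, -0.6], [0.2, -0.3], [-0.7, 0.2], [-1.2, 0.7], [-0.1, 1.2], [-0.3, 0.4]]
[ 0.49357729 -0.2276146  -0.07953939] -4.557271256966665 [[-0.2, -0.2], [-0.1, -0.3], [0.1, 0.0], [-0.1, 0.0], [-0.3, -0.7], [0.6, 0.1], [-0.1, -0.2], [-0.3, -0.2], [-0.2, 1.3], [0.8, -0.4], [-0.3, -1.0], [-1.5, -1.1], [-0.6, 0.1]]
```

View pics/ov_top_l.png

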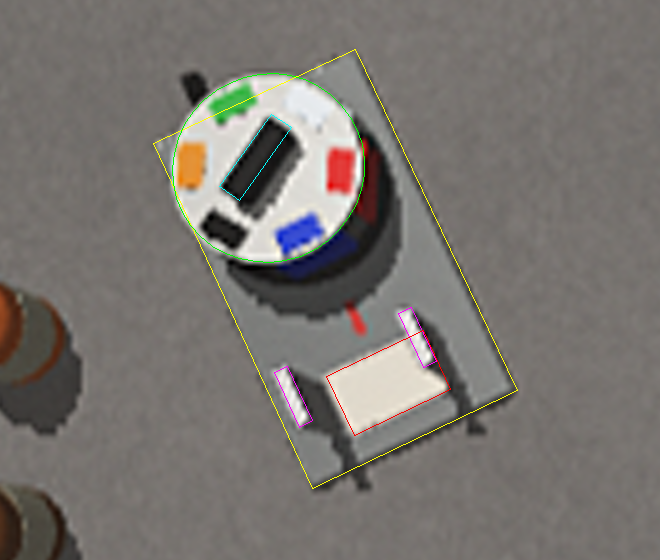

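View pics/ov_top_r.png

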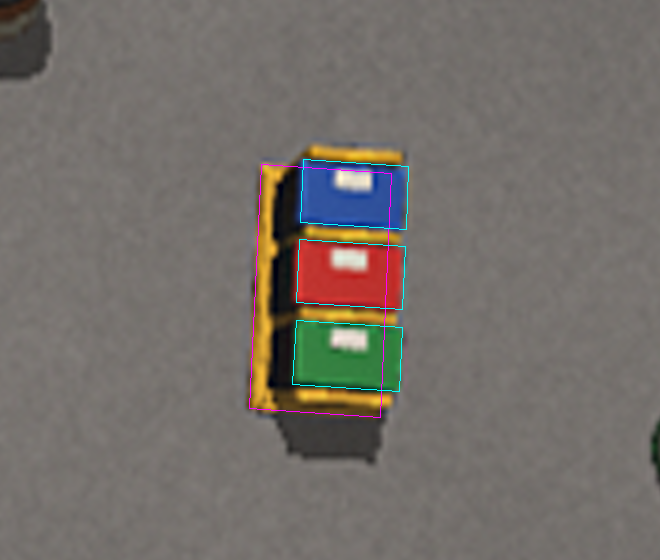

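View pics/ov_scene_l.png

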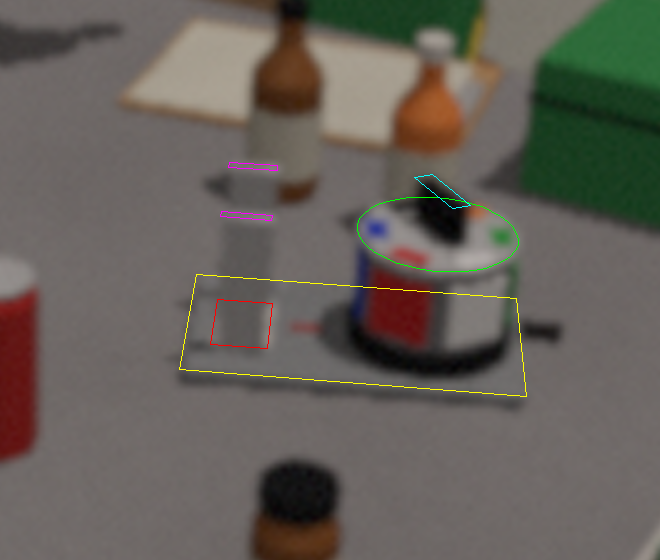

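View pics/ov_scene_r.png

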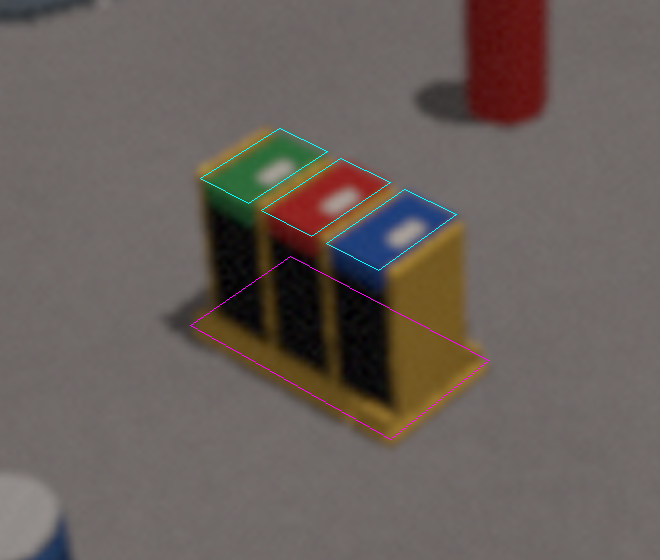

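```bash
python3 -m crank '[-1,31,-26,0,0,0,-2,-1,31,-26,0,0,0,-2,-1,31,-26,0,0,0,-2,-1,31,-26,0,0,0,-2,-1,31,-26,0,0,0,-2,-1,31,-26,0,0,0,-2,-1,31,-26,0,0,0,-2,-1,31,-26,0,0,0,-2,-1,31,-26,0,0,0,-2,-1,31,-26,0,0,0,-1.4]' 40
cat > st.py <<'E'
from h import *
s=env.state();q=s['tool_rot'];M=R.from_quat([q[1],q[2],q[3],q[0]]).as_matrix()
print("t",round(s['clock'],2),"pos",s['tool_pos'].round(4),"psi_y",np.degrees(np.arctan2(M[1,1],M[0,1])).round(2),"z",M[:,2].round(3),"q",np.degrees(s['joint_pos']).round(1),"F",s['contact_force'].round(1),"w",round(s['width'],4))
E
python3 st.py
```

```text
clock: 2.85
tool_pos: [0.4901, 0.39, 0.2315]
tool_rot: [0.0, 0.299, 0.954, 0.0]
contact_force: [0.6, 0.6, 0.1]
width: 0.0854
t 2.85 pos [0.4901 0.39   0.2315] psi_y 55.16 z [ 0.  0. -1.] q [-48.1  22.2   7.7  95.3  -3.3  62.7  15.7] F [0.6 0.6 0.1] w 0.0854
```

```bash
python3 -m crank '[-1,31,-25,0,0,0,0,-1,31,-25,0,0,0,0,-1,31,-25,0,0,0,0,-1,32,-24,0,0,0,0,-1,0,0,-40,0,0,0,-1,0,0,-30,0,0,0,-1,0,0,0,0,0,0]'
python3 st.py
python3 - <<'E'
from h import *
for n,b in(("top",(130,250,130,260)),("scene",(100,220,270,420))):
    im=read_camera(n);cv2.imwrite(f"pics/d1_{n}.png",cv2.resize(im[b[0]:b[1],b[2]:b[3]],None,fx=5,fy=5,interpolation=cv2.INTER_CUBIC))
E
```

```text
clock: 3.72
tool_pos: [0.6125, 0.2911, 0.1586]
tool_rot: [-0.002, 0.299, 0.954, -0.002]
contact_force: [0.3, 0.7, -0.1]
width: 0.0855
t 3.73 pos [0.6125 0.2911 0.1586] psi_y 55.21 z [-0.005 -0.003 -1.   ] q [-35.5  30.9   9.5  91.9  -5.7  58.   30.9] F [ 0.3  0.7 -0.1] w 0.0855
```

View pics/d1_scene.png

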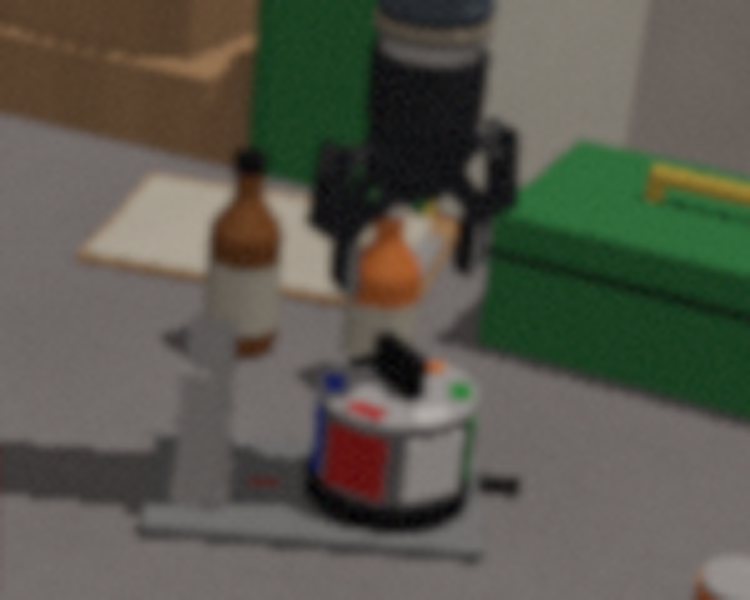

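View pics/d1_top.png

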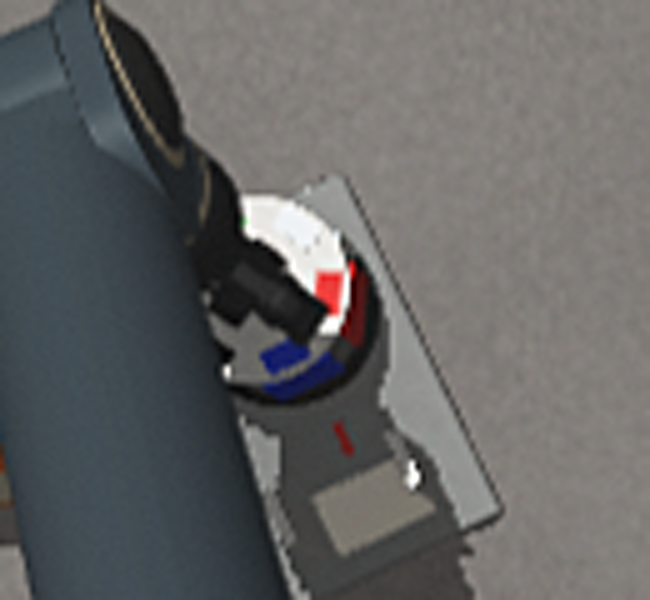

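```bash
python3 -m crank '[-1,0,0,-30,0,0,0,-1,0,0,-20,0,0,0,-1,0,0,-7,0,0,0,-1,0,0,0,0,0,0,-1,0,0,0,0,0,0]'
python3 st.py
```

```text
clock: 4.45
tool_pos: [0.6149, 0.2921, 0.1054]
tool_rot: [0.001, 0.299, 0.954, 0.001]
contact_force: [-0.4, -0.0, -0.7]
width: 0.0854
t 4.45 pos [0.6149 0.2921 0.1054] psi_y 55.2 z [ 0.002  0.001 -1.   ] q [-35.1  34.1   8.9  94.2  -6.4  52.1  31.4] F [-0.4 -0.  -0.7] w 0.0854
```

```bash
python3 -m crank '[-1,0,0,-3,0,0,0,0.4,0,0,0,0,0,0,1,0,0,0,0,0,0,1,0,0,0,0,0,0,1,0,0,0,0,0,0,1,0,0,0,0,0,0]' 40
python3 st.py
```

```text
clock: 5.2
tool_pos: [0.6159, 0.2941, 0.1019]
tool_rot: [0.002, 0.299, 0.954, 0.002]
contact_force: [4.6, 4.3, -2.9]
width: 0.0133
t 5.2 pos [0.6159 0.2941 0.1019] psi_y 55.26 z [ 0.005  0.004 -1.   ] q [-35.1  34.4   8.8  94.2  -6.5  51.5  31.5] F [ 4.6  4.3 -2.9] w 0.0133
```

```bash
python3 -m crank '[1,1,1,0,0,0,9,1,0,0,0,0,0,9,1,0,0,0,0,0,9,1,0,0,0,0,0,9,1,0,0,0,0,0,9,1,0,0,0,0,0,9]'
python3 st.py
```

```text
clock: 5.95
tool_pos: [0.6159, 0.2942, 0.1019]
tool_rot: [0.001, -0.169, 0.986, 0.001]
contact_force: [1.0, 2.5, -0.7]
width: 0.0134
t 5.95 pos [0.6159 0.2942 0.1019] psi_y 109.43 z [ 0.002  0.003 -1.   ] q [-25.8  34.5  -4.8  93.4   3.3  52.1  77.7] F [ 1.   2.5 -0.7] w 0.0134
```

```bash
python3 -m crank '[1,0,0,0,0,0,9,1,0,0,0,0,0,9,1,0,0,0,0,0,9,1,0,0,0,0,0,9,1,0,0,0,0,0,9,1,0,0,0,0,0,9,1,0,0,0,0,0,6,1,0,0,0,0,0,0]'
python3 st.py
```

```text
clock: 6.95
tool_pos: [0.6158, 0.2942, 0.1018]
tool_rot: [0.002, -0.637, 0.771, 0.001]
contact_force: [2.4, 3.0, -0.0]
width: 0.0134
t 6.95 pos [0.6158 0.2942 0.1018] psi_y 169.17 z [ 0.002  0.003 -1.   ] q [-15.8  35.9 -19.6  92.8  14.   53.6 128.9] F [ 2.4  3.  -0. ] w 0.0134
```

```bash
python3 -m crank '[1,0,0,0,0,0,6,1,0,0,0,0,0,0,0,0,0,0,0,0,0,-1,0,0,0,0,0,0,-1,0,0,0,0,0,0,-1,0,0,0,0,0,0,-1,0,0,0,0,0,0]'
python3 st.py
```

```text
clock: 7.82
tool_pos: [0.6152, 0.2927, 0.1013]
tool_rot: [-0.0, -0.677, 0.736, -0.0]
contact_force: [0.9, 0.7, 0.6]
width: 0.0852
t 7.83 pos [0.6152 0.2927 0.1013] psi_y 175.19 z [-0. -0. -1.] q [-14.8  36.1 -20.9  92.8  15.1  53.9 134.2] F [0.9 0.7 0.6] w 0.0852
```

```bash
python3 -m crank '[-1,0,0,30,0,0,0,-1,0,0,50,0,0,0,-1,0,0,50,0,0,-8,-1,-14,-40,10,0,0,-9,-1,-14,-43,0,0,0,-9,-1,-14,-43,0,0,0,-9,-1,-14,-43,0,0,0,-9,-1,-14,-43,0,0,0,-9]'
python3 st.py
python3 - <<'E'
from h import *
for n,b in(("top",(130,250,130,260)),("scene",(100,220,270,420))):
    im=read_camera(n);cv2.imwrite(f"pics/d2_{n}.png",cv2.resize(im[b[0]:b[1],b[2]:b[3]],None,fx=5,fy=5,interpolation=cv2.INTER_CUBIC))
E
```

```text
clock: 8.82
tool_pos: [0.5446, 0.0794, 0.2415]
tool_rot: [0.0, -0.275, 0.962, -0.0]
contact_force: [0.7, -0.9, 0.0]
width: 0.0853
t 8.82 pos [0.5446 0.0794 0.2415] psi_y 121.9 z [ 0.  0. -1.] q [ -4.1  15.2 -10.4 103.8   3.1  61.3 106.2] F [ 0.7 -0.9  0. ] w 0.0853
```

View pics/d2_top.png

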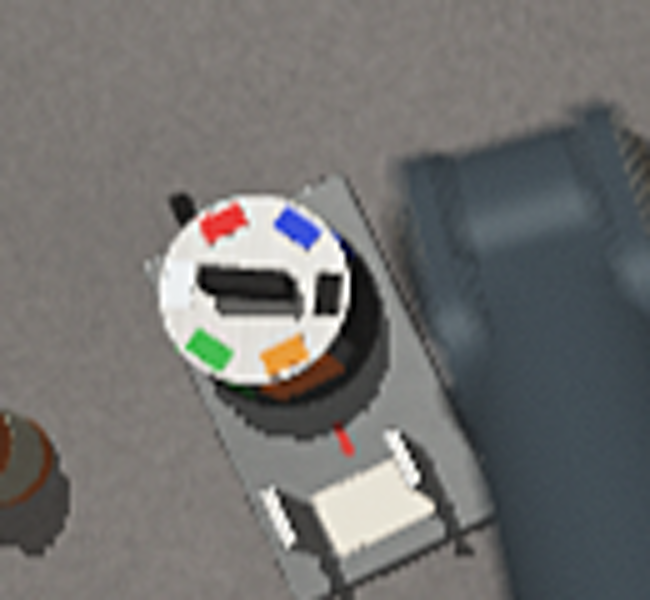

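```bash
python3 -m crank '[-1,-14,-43,0,0,0,-5,-1,-14,-43,0,0,0,-5,-1,-14,-43,0,0,0,-5,-1,-14,-43,0,0,0,-5,-1,-14,-43,0,0,0,-5,-1,-14,-43,0,0,0,-5,-1,-12,-43,0,0,0,-5,-1,0,0,0,0,0,0,-1,0,0,0,0,0,0]'
python3 st.py
python3 - <<'E'
from h import *
for n,b in(("top",(180,290,310,420)),("scene",(170,300,160,300))):
    im=read_camera(n);cv2.imwrite(f"pics/r1_{n}.png",cv2.resize(im[b[0]:b[1],b[2]:b[3]],None,fx=4,fy=4,interpolation=cv2.INTER_CUBIC))
E
```

```text
clock: 10.05
tool_pos: [0.4498, -0.2191, 0.2414]
tool_rot: [0.0, 0.023, 1.0, 0.0]
contact_force: [0.2, -0.2, -0.4]
width: 0.0847
t 10.05 pos [ 0.4498 -0.2191  0.2414] psi_y 87.31 z [ 0.     0.001 -1.   ] q [ 16.7   9.8   5.1 110.7  -1.1  59.5 109.6] F [ 0.2 -0.2 -0.4] w 0.0847
```

View pics/r1_scene.png

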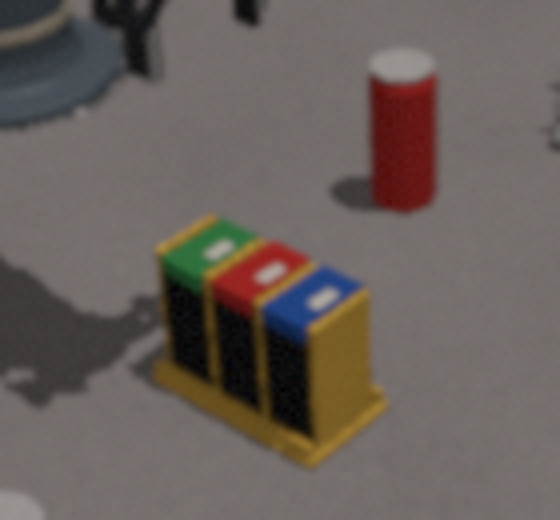

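```bash
python3 -m crank '[-1,-2,-5,-20,0,0,-1.9,-1,0,0,-40,0,0,0,-1,0,0,-30,0,0,0,-1,0,0,0,0,0,0,-1,0,0,0,0,0,0]'
python3 st.py
python3 - <<'E'
from h import *
for n,b in(("top",(180,290,310,420)),("scene",(170,300,160,300))):
    im=read_camera(n);cv2.imwrite(f"pics/r2_{n}.png",cv2.resize(im[b[0]:b[1],b[2]:b[3]],None,fx=4,fy=4,interpolation=cv2.INTER_CUBIC))
E
```

```text
clock: 10.78
tool_pos: [0.4484, -0.2249, 0.1524]
tool_rot: [0.001, 0.04, 0.999, -0.0]
contact_force: [-0.6, -0.3, -0.3]
width: 0.085
t 10.78 pos [ 0.4484 -0.2249  0.1524] psi_y 85.38 z [ 0.002 -0.    -1.   ] q [ 17.4  15.9   5.3 116.3  -2.   47.8 109.2] F [-0.6 -0.3 -0.3] w 0.085
```

View pics/r2_scene.png

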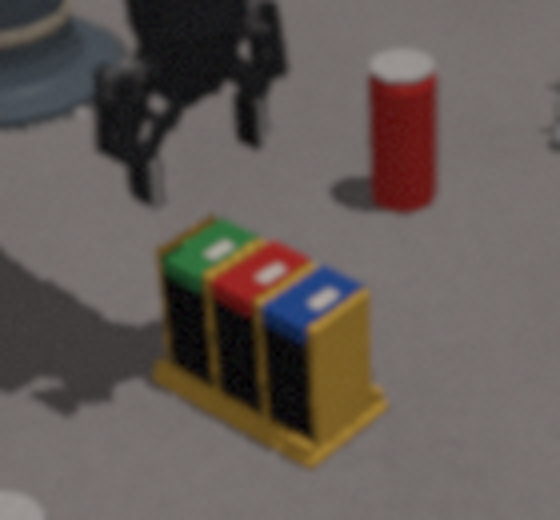

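```bash
python3 -m crank '[-1,0,0,-30,0,0,0,-1,0,0,-30,0,0,0,-1,0,0,-25,0,0,0,-1,0,0,-9,0,0,0,-1,0,0,0,0,0,0,-1,0,0,0,0,0,0]'
python3 st.py
python3 -m crank '[0,0,0,0,0,0,0,1,0,0,0,0,0,0,1,0,0,0,0,0,0,1,0,0,0,0,0,0]' 30
python3 st.py
```

```text
clock: 11.62
tool_pos: [0.4482, -0.2256, 0.0585]
tool_rot: [0.001, 0.041, 0.999, -0.0]
contact_force: [-0.4, 0.2, -0.2]
width: 0.0857
t 11.62 pos [ 0.4482 -0.2256  0.0585] psi_y 85.3 z [ 0.002 -0.001 -1.   ] q [ 18.3  24.1   4.5 120.3  -3.2  35.5 110.3] F [-0.4  0.2 -0.2] w 0.0857
clock: 12.12
tool_pos: [0.4478, -0.2254, 0.0582]
tool_rot: [0.001, 0.041, 0.999, -0.0]
contact_force: [-1.0, -0.3, 5.5]
width: 0.0597
t 12.12 pos [ 0.4478 -0.2254  0.0582] psi_y 85.3 z [ 0.001 -0.    -1.   ] q [ 18.3  24.2   4.5 120.4  -3.2  35.5 110.3] F [-1.  -0.3  5.5] w 0.0597
```

```bash
python3 -m crank '[1,0,0,8,0,0,0,1,0,0,20,0,0,0,1,0,0,25,0,0,0,1,0,0,25,0,0,0,1,0,0,25,0,0,0,1,0,0,25,0,0,0,1,0,0,25,0,0,0,1,0,0,0,0,0,0]' 40
python3 st.py
python3 - <<'E'
from h import *
for n,b in(("top",(180,290,310,420)),("scene",(130,300,160,300))):
    im=read_camera(n);cv2.imwrite(f"pics/r3_{n}.png",cv2.resize(im[b[0]:b[1],b[2]:b[3]],None,fx=3.5,fy=3.5,interpolation=cv2.INTER_CUBIC))
E
```

```text
clock: 13.12
tool_pos: [0.4481, -0.2257, 0.2119]
tool_rot: [0.002, 0.041, 0.999, -0.001]
contact_force: [-0.3, -1.0, -1.7]
width: 0.0597
t 13.12 pos [ 0.4481 -0.2257  0.2119] psi_y 85.29 z [ 0.004 -0.001 -1.   ] q [ 16.9  11.6   5.8 112.7  -1.4  55.5 108.7] F [-0.3 -1.  -1.7] w 0.0597
```

View pics/r3_scene.png

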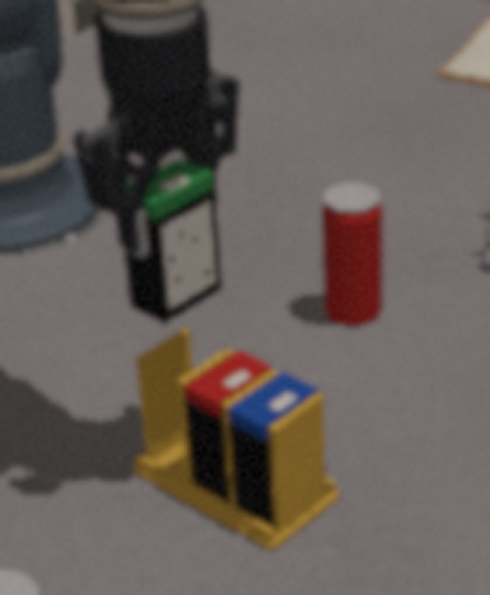

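```bash
python3 -m crank '[1,8,20,0,0,0,0,1,12,32,0,0,0,0,1,13,33,0,0,0,0,1,13,33,0,0,0,0,1,13,33,0,0,0,0,1,13,33,0,0,0,0,1,13,33,0,0,0,0,1,13,33,0,0,0,0,1,10,25,0,0,0,0,1,4,11,0,0,0,0]'
python3 -m crank '[1,0,0,0,0,0,0,1,0,0,-15,0,0,0,1,0,0,-30,0,0,0,1,0,0,-35,0,0,0,1,0,0,-30,0,0,0,1,0,0,-20,0,0,0,1,0,0,-10,0,0,0,1,0,0,0,0,0,0]'
python3 st.py
python3 - <<'E'
from h import *
for n,b in(("top",(160,270,200,330)),("scene",(120,250,200,380))):
    im=read_camera(n);cv2.imwrite(f"pics/p1_{n}.png",cv2.resize(im[b[0]:b[1],b[2]:b[3]],None,fx=4,fy=4,interpolation=cv2.INTER_CUBIC))
E
```

```text
clock: 14.48
tool_pos: [0.5586, 0.0624, 0.2086]
tool_rot: [-0.002, 0.04, 0.999, -0.0]
contact_force: [0.5, -0.9, -2.4]
width: 0.0596
clock: 15.48
tool_pos: [0.5586, 0.0599, 0.0696]
tool_rot: [-0.001, 0.042, 0.999, -0.0]
contact_force: [-0.0, 0.2, -0.2]
width: 0.0595
t 15.47 pos [0.5586 0.0599 0.0696] psi_y 85.24 z [-0.002 -0.    -1.   ] q [ -7.6  27.6  -3.6 111.6   2.6  41.   72.4] F [-0.   0.2 -0.2] w 0.0595
```

View pics/p1_scene.png

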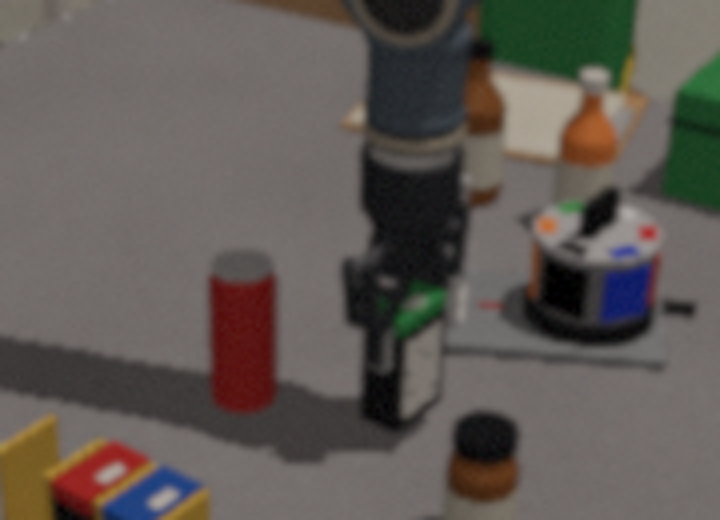

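```bash
python3 -m crank '[1,0,0,-7,0,0,0,1,0,0,-6,0,0,0,1,0,0,-2,0,0,0,1,0,0,0,0,0,0,1,0,0,0,0,0,0]'
python3 -m crank '[1,0,0,-2,0,0,0,1,0,0,0,0,0,0]'
python3 -m crank '[1,0,0,-2,0,0,0,1,0,0,0,0,0,0]'
```

```text
clock: 16.2
tool_pos: [0.5594, 0.0608, 0.0555]
tool_rot: [0.0, 0.041, 0.999, 0.0]
contact_force: [-0.0, 0.1, -1.5]
width: 0.0596
clock: 16.45
tool_pos: [0.5591, 0.0608, 0.0532]
tool_rot: [-0.0, 0.041, 0.999, 0.0]
contact_force: [-0.2, 0.1, -1.6]
width: 0.0595
clock: 16.7
tool_pos: [0.5591, 0.0607, 0.0511]
tool_rot: [-0.0, 0.041, 0.999, -0.0]
contact_force: [-0.2, -0.2, -0.8]
width: 0.0597
```

```bash
python3 -m crank '[1,0,0,-1.5,0,0,0,1,0,0,0,0,0,0]'
python3 -m crank '[1,0,0,-1,0,0,0,1,0,0,0,0,0,0]'
```

```text
clock: 16.95
tool_pos: [0.5594, 0.0608, 0.0502]
tool_rot: [0.0, 0.041, 0.999, 0.0]
contact_force: [-0.7, 0.3, 2.8]
width: 0.0594
clock: 17.2
tool_pos: [0.5594, 0.0608, 0.0502]
tool_rot: [0.0, 0.041, 0.999, 0.0]
contact_force: [-3.3, -0.6, 10.5]
width: 0.0593
```

```bash
python3 -m crank '[1,0,0,1,0,0,0,0,0,0,0,0,0,0,-0.5,0,0,0,0,0,0,-1,0,0,0,0,0,0,-1,0,0,0,0,0,0,-1,0,0,0,0,0,0,-1,0,0,0,0,0,0]'
python3 -m crank '[-1,0,0,25,0,0,0,-1,0,0,45,0,0,0,-1,0,0,45,0,0,0,-1,0,0,25,0,0,0,-1,-60,-60,0,0,0,-10,-1,-40,-60,0,0,0,-10,-1,0,-60,0,0,0,-10,-1,0,0,0,0,0,-10]'
python3 st.py
python3 - <<'E'
from h import *
for n,b in(("top",(160,270,200,330)),("scene",(120,250,200,380))):
    im=read_camera(n);cv2.imwrite(f"pics/p2_{n}.png",cv2.resize(im[b[0]:b[1],b[2]:b[3]],None,fx=5 if n=="top" else 4,fy=5 if n=="top" else 4,interpolation=cv2.INTER_CUBIC))
E
```

```text
clock: 18.08
tool_pos: [0.5592, 0.0608, 0.0498]
tool_rot: [-0.0, 0.041, 0.999, 0.0]
contact_force: [0.2, 0.0, 0.2]
width: 0.0853
clock: 19.08
tool_pos: [0.4793, -0.1008, 0.1903]
tool_rot: [0.001, 0.387, 0.922, -0.001]
contact_force: [0.3, 1.1, 0.6]
width: 0.0856
t 19.07 pos [ 0.4793 -0.1008  0.1903] psi_y 44.43 z [ 0.001 -0.002 -1.   ] q [  0.7  12.    7.1 115.5  -1.7  52.5  53.2] F [0.3 1.1 0.6] w 0.0856
```

View pics/p2_scene.png

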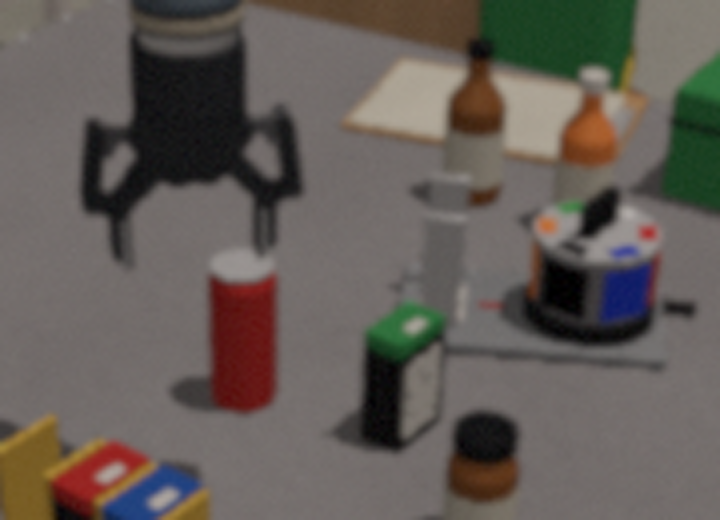

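View pics/p2_top.png

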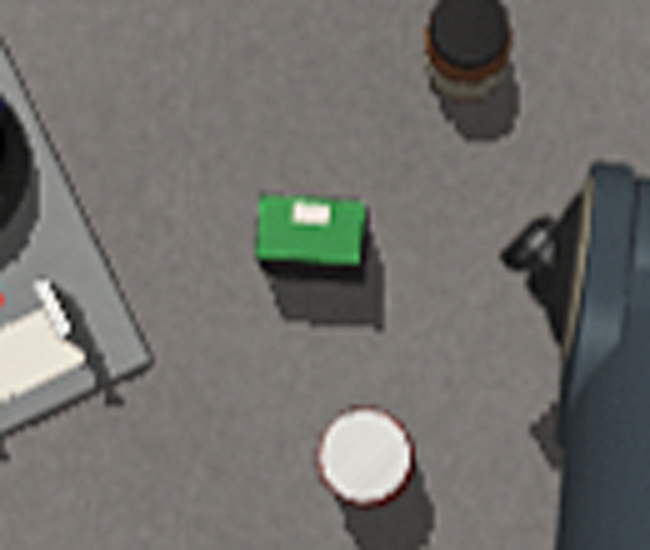

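```bash
python3 - <<'E'
from fit import *
im=read_camera("top")
hsv=cv2.cvtColor(im,cv2.COLOR_BGR2HSV)
m=((hsv[...,0]>45)&(hsv[...,0]<85)&(hsv[...,1]>110)).astype(np.uint8)
m[:, :240]=0;m[:,300:]=0;m[:180]=0;m[230:]=0
m=cv2.morphologyEx(m,cv2.MORPH_CLOSE,np.ones((5,5)))
cs,_=cv2.findContours(m,cv2.RETR_EXTERNAL,cv2.CHAIN_APPROX_NONE);c=max(cs,key=cv2.contourArea)
r=cv2.minAreaRect(c);print(r,p2w("top",r[0],.1))
a=lambda u,v:(u/5+200-.4,v/5+160-.4)
ob=[("top",(.018,.03,.1),a(261,194)),("top",(.018,-.03,.1),a(368,201)),("top",(-.018,-.03,.1),a(363,266)),("top",(-.018,.03,.1),a(258,258))]
p,e=fit(ob,[.55,.06,0]);print(p,np.degrees(p[2]),e.tolist())
E
python3 st.py
```

```text
((261.6460266113281, 205.80975341796875), (20.82044792175293, 12.306015014648438), 3.814074993133545) [0.55768192 0.05928191 0.1       ]
[ 0.55844949  0.05797235 -0.07823704] -4.482652286521527 [[0.3, 0.2], [-0.2, 0.2], [-0.0, -0.3], [-0.1, -0.1]]
t 19.23 pos [ 0.4803 -0.0953  0.1899] psi_y 45.46 z [ 0.  0. -1.] q [  0.5  12.1   6.7 115.5  -1.8  52.5  53.6] F [ 0.6  0.8 -1.2] w 0.0853
```

```bash
python3 -m crank '[-1,0,30,0,0,0,-10,-1,18,30,0,0,0,-10,-1,20,30,0,0,0,-10,-1,20,35,0,0,0,-10,-1,20,30,0,0,0,-10,-1,0,0,0,0,0,0,-1,0,0,0,0,0,0,-1,0,0,0,0,0,0]'
python3 st.py
```

```text
clock: 20.23
tool_pos: [0.5578, 0.0585, 0.1898]
tool_rot: [-0.0, 0.736, 0.678, -0.0]
contact_force: [-0.4, -0.4, -0.4]
width: 0.0854
t 20.23 pos [0.5578 0.0585 0.1898] psi_y -4.7 z [-0. -0. -1.] q [-18.3  18.6  10.  106.8  -3.9  55.  -11.3] F [-0.4 -0.4 -0.4] w 0.0854
```

```bash
python3 -m crank '[-1,1,1,-30,0,0,0,-1,0,0,-40,0,0,0,-1,0,0,-30,0,0,0,-1,0,0,-16,0,0,0,-1,0,0,-8,0,0,0,-1,0,0,0,0,0,0,-1,0,0,0,0,0,0]'
python3 st.py
```

```text
clock: 21.1
tool_pos: [0.5602, 0.0607, 0.0669]
tool_rot: [0.001, 0.736, 0.678, 0.001]
contact_force: [-0.5, -0.5, 0.5]
width: 0.0854
t 21.1 pos [0.5602 0.0607 0.0669] psi_y -4.7 z [ 0.002  0.    -1.   ] q [-17.   27.9   8.5 112.2  -6.1  40.2  -9.5] F [-0.5 -0.5  0.5] w 0.0854
```

```bash
python3 -m crank '[0,0,0,0,0,0,0,1,0,0,0,0,0,0,1,0,0,0,0,0,0,1,0,0,0,0,0,0,1,0,0,0,0,0,0]' 30
python3 st.py
```

```text
clock: 21.72
tool_pos: [0.5597, 0.0606, 0.0662]
tool_rot: [0.0, 0.736, 0.678, 0.0]
contact_force: [-0.2, 0.1, 3.2]
width: 0.0355
t 21.73 pos [0.5597 0.0606 0.0662] psi_y -4.7 z [ 0.001  0.    -1.   ] q [-17.   28.    8.5 112.2  -6.1  40.2  -9.5] F [-0.2  0.1  3.2] w 0.0355
```

```bash
python3 -m crank '[1,0,0,8,0,0,0,1,0,0,20,0,0,0,1,0,0,30,0,0,0,1,0,0,30,0,0,0,1,0,0,30,0,0,0,1,0,0,27,0,0,0,1,0,0,0,0,0,0]' 40
python3 -m crank '[1,-6,18,0,0,0,3,1,-9,26,0,0,0,4.5,1,-9,26,0,0,0,4.5,1,-9,26,0,0,0,4.5,1,-9,26,0,0,0,4.5,1,-9,26,0,0,0,4.5,1,-7,20,0,0,0,3,1,-3,10,0,0,0,1.45,1,0,0,0,0,0,0,1,0,0,0,0,0,0]'
python3 st.py
python3 - <<'E'
from h import *
for n,b in(("top",(160,270,140,270)),("scene",(100,230,250,400))):
    im=read_camera(n);cv2.imwrite(f"pics/b1_{n}.png",cv2.resize(im[b[0]:b[1],b[2]:b[3]],None,fx=5,fy=5 ,interpolation=cv2.INTER_CUBIC))
E
```

```text
clock: 22.6
tool_pos: [0.5604, 0.0607, 0.2128]
tool_rot: [0.001, 0.736, 0.677, 0.002]
contact_force: [0.2, 0.5, -1.5]
width: 0.0356
clock: 23.85
tool_pos: [0.4989, 0.2373, 0.2108]
tool_rot: [0.0, 0.536, 0.844, -0.0]
contact_force: [0.9, -0.1, -1.6]
width: 0.0353
t 23.85 pos [0.4989 0.2373 0.2108] psi_y 25.14 z [ 0.    -0.001 -1.   ] q [-2.990e+01  1.660e+01  1.000e-01  1.061e+02  0.000e+00  5.730e+01
 -4.700e+00] F [ 0.9 -0.1 -1.6] w 0.0353
```

View pics/b1_scene.png

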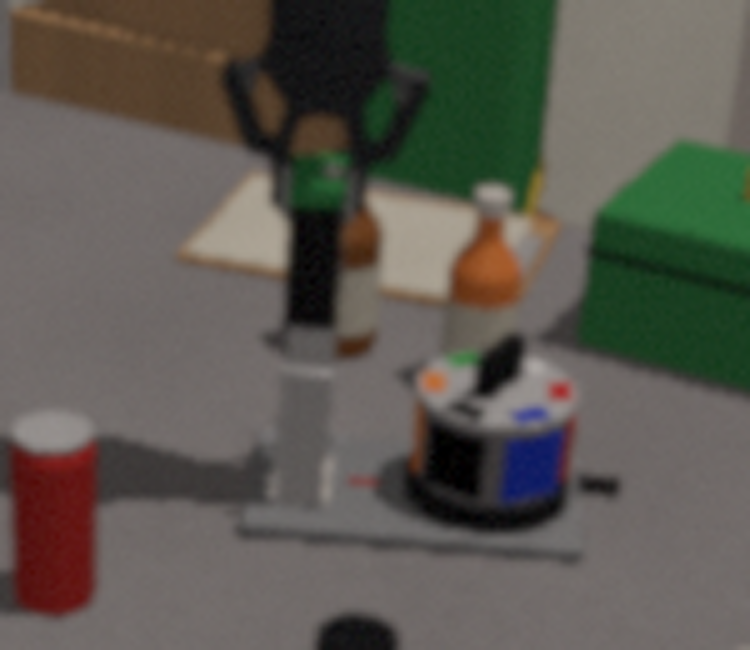

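View pics/b1_top.png

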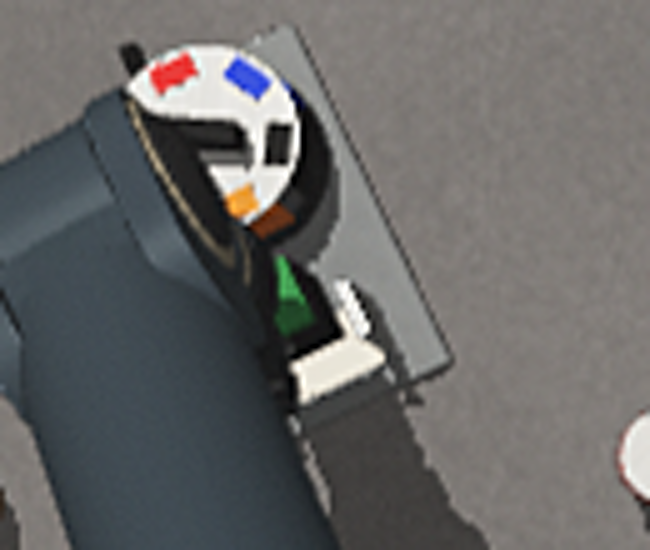

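```bash
python3 -m crank '[1,-0.6,1.4,-8,0,0,0,1,0,0,-10,0,0,0,1,0,0,-6,0,0,0,1,0,0,0,0,0,0,1,0,0,0,0,0,0]'
python3 st.py
python3 - <<'E'
from h import *
for n,b in(("top",(195,255,175,235)),("scene",(120,230,280,400))):
    im=read_camera(n);f=9 if n=="top" else 5;cv2.imwrite(f"pics/b2_{n}.png",cv2.resize(im[b[0]:b[1],b[2]:b[3]],None,fx=f,fy=f ,interpolation=cv2.INTER_CUBIC))
E
```

```text
clock: 24.58
tool_pos: [0.4979, 0.24, 0.1869]
tool_rot: [0.0, 0.535, 0.845, 0.0]
contact_force: [1.0, -0.1, -0.4]
width: 0.0354
t 24.57 pos [0.4979 0.24   0.1869] psi_y 25.25 z [ 0.  0. -1.] q [-3.010e+01  1.800e+01 -1.000e-01  1.076e+02  0.000e+00  5.440e+01
 -4.900e+00] F [ 1.  -0.1 -0.4] w 0.0354
```

View pics/b2_scene.png

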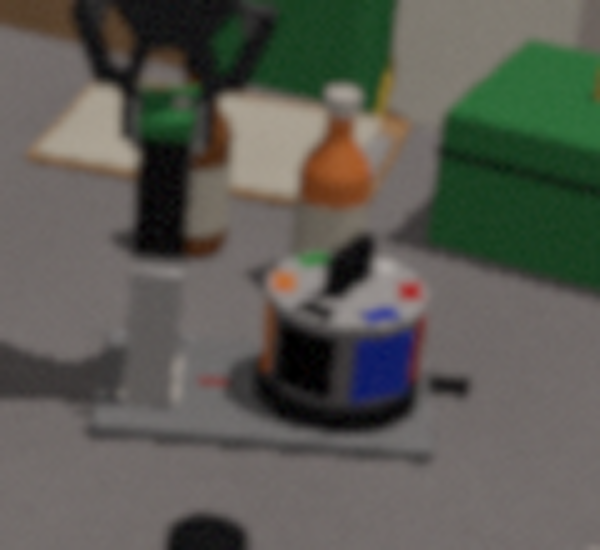

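View pics/b2_top.png

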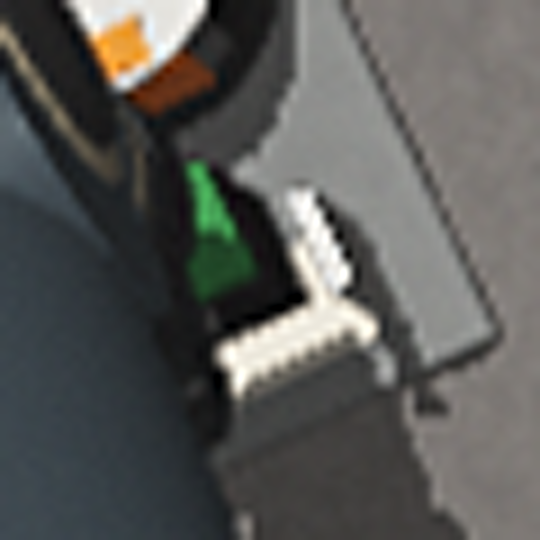

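```bash
python3 - <<'E'
from fit import *
pl=np.load("pl.npy");s=env.state()['tool_pos'];zb=s[2]-.0662
im=read_camera("top");S=14;y0,x0=205,185
I=cv2.resize(im[y0:y0+42,x0:x0+42],None,fx=S,fy=S,interpolation=cv2.INTER_CUBIC)
def dr(q,col):cv2.polylines(I,[np.round((w2p("top",q)+.5-[x0,y0])*S).astype(int)],True,col,1)
bx=lambda x0,x1,y0,y1,z:[(x0,y0,z),(x1,y0,z),(x1,y1,z),(x0,y1,z)]
for k in(1,-1): dr(T(pl,bx(-.079,-.045,k*.034,k*.042,.117)),(255,0,255))
pm=[s[0]-.0007,s[1]-.0028,np.radians(25.25)]
dr(T(pm,bx(-.018,.018,-.03,.03,zb)),(0,255,255)); dr(T(pm,bx(-.018,.018,-.03,.03,zb+.1)),(255,255,0))
cv2.imwrite("pics/b3.png",I);print(zb)
E
python3 st.py
```

```text
0.12095416249627423
t 24.73 pos [0.498  0.2401 0.1872] psi_y 25.25 z [ 0.001  0.    -1.   ] q [-3.010e+01  1.800e+01 -1.000e-01  1.076e+02  0.000e+00  5.440e+01
 -4.900e+00] F [-0.2 -0.2 -1.8] w 0.0357
```

View pics/b3.png

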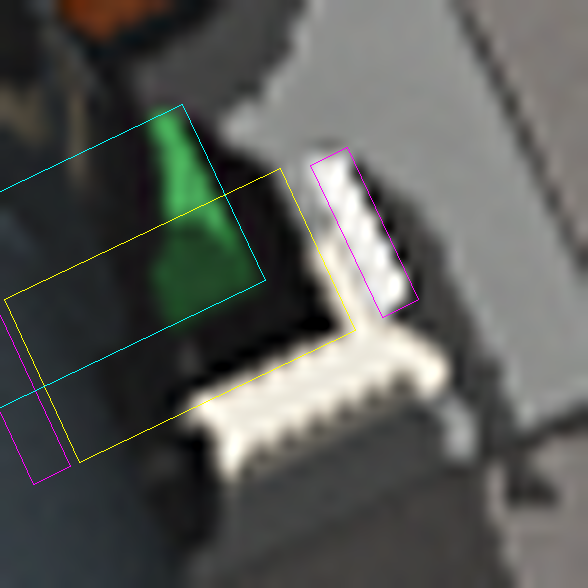

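```bash
python3 - <<'E'
from fit import *
pl=np.load("pl.npy")
im=cv2.cvtColor(read_camera("top"),cv2.COLOR_BGR2GRAY).astype(np.float32)
im0=cv2.cvtColor(cv2.imread("pics/top0.png"),cv2.COLOR_BGR2GRAY).astype(np.float32)
ys=np.arange(-46,-16,1.0)/1000
for x in(-.074,-.070,-.066,-.062,-.056):
  for I in(im,im0):
    u=w2p("top",T(pl,[(x,y,.118) for y in ys])).astype(np.float32)
    v=cv2.remap(I,u[:,0].reshape(1,-1),u[:,1].reshape(1,-1),cv2.INTER_LINEAR)[0]
    print(x,' '.join(f"{int(a)}" for a in v))
print((ys*1000).astype(int))
print(im[205:240,195:215].astype(int)[16:30])
E
```

```text
-0.074 59 56 53 68 116 177 224 235 240 239 235 229 221 220 225 235 232 223 208 156 106 51 30 14 2 4 6 6 7 16
-0.074 56 54 52 65 110 167 211 222 227 227 224 217 209 206 209 216 217 218 219 219 218 218 218 218 218 218 217 217 217 218
-0.07 60 58 51 44 48 123 187 235 234 231 228 216 207 199 212 226 241 219 184 150 107 70 36 23 19 17 18 19 20 21
-0.07 58 56 49 42 47 117 176 222 221 219 216 205 196 187 195 204 213 215 218 219 219 218 218 218 218 219 219 219 219 219
-0.066 62 58 53 73 111 163 205 222 234 236 235 233 225 216 213 222 226 223 195 156 109 72 43 22 13 13 16 19 20 20
-0.066 59 54 49 68 103 151 191 208 221 223 223 222 213 202 196 204 212 218 221 221 220 220 220 219 219 218 218 219 220 220
-0.062 60 53 48 43 83 138 205 232 238 239 235 226 213 204 209 223 222 200 179 147 110 70 38 29 21 18 19 21 23 26
-0.062 58 52 48 43 80 132 194 220 227 228 223 214 200 188 190 200 206 210 215 217 217 216 212 212 213 215 214 215 212 210
-0.056 96 76 61 48 69 126 194 237 240 240 235 214 187 156 143 140 136 123 102 76 50 31 15 16 18 20 20 20 19 26
-0.056 90 72 58 46 66 119 183 224 228 228 224 203 17
[... 683 characters left out ...]
 208 239
  171  47]
 [ 23  34  55  46  35  29  25  21  21  23  21  19   2  45 176 239 202 184
   44  51]
 [ 25  27  36  30  22  19  21  23  21  20  14   5   0  16 143 242 233 200
  178 103]
 [ 24  23  26  37  20  18  20  19  14   5  25  79 103 193 209 237 233 237
  241 207]
 [ 24  23  30  55  27  18  13   7  23  78 110 213 214 245 237 232 231 236
  240 245]
 [ 24  22  28  46  29   5  22  78 108 212 212 244 237 234 232 233 238 236
  181 201]
 [ 28  25  19  17  25  73 109 212 213 243 236 232 232 234 239 237 185 179
   94 136]
 [ 27  22  14  80 211 211 212 244 236 232 232 234 238 235 186 180 100 106
   94  96]
 [ 27  23  19  96 227 253 239 233 232 233 238 235 185 179 100 109  98  85
   70  56]]
```

```bash
python3 -m crank '[1,1,-2.1,0,0,0,0,1,0,0,0,0,0,0,1,0,0,-5,0,0,0,1,0,0,-4,0,0,0,1,0,0,0,0,0,0]'
python3 st.py
python3 -m crank '[1,0,0,-4,0,0,0,1,0,0,-4,0,0,0,1,0,0,0,0,0,0]'
python3 st.py
```

```text
clock: 25.4
tool_pos: [0.4984, 0.2377, 0.1772]
tool_rot: [-0.0, 0.535, 0.845, -0.001]
contact_force: [-0.4, -0.7, -1.0]
width: 0.0352
t 25.4 pos [0.4984 0.2377 0.1772] psi_y 25.25 z [-0.001 -0.001 -1.   ] q [-29.9  18.6  -0.  108.2   0.   53.3  -4.6] F [-0.4 -0.7 -1. ] w 0.0352
clock: 25.78
tool_pos: [0.4985, 0.2378, 0.1694]
tool_rot: [-0.0, 0.535, 0.845, -0.0]
contact_force: [-0.5, -0.2, -1.5]
width: 0.0355
t 25.77 pos [0.4985 0.2378 0.1694] psi_y 25.25 z [-0.001 -0.    -1.   ] q [-29.8  19.2  -0.  108.6   0.   52.3  -4.6] F [-0.5 -0.2 -1.5] w 0.0355
```

```bash
python3 -m crank '[1,0,0,-10,0,0,0,1,0,0,-12,0,0,0,1,0,0,-12,0,0,0,1,0,0,-6,0,0,0,1,0,0,0,0,0,0]'
python3 st.py
python3 - <<'E'
from h import *
for n,b in(("top",(195,255,175,235)),("scene",(120,230,280,400))):
    im=read_camera(n);f=9 if n=="top" else 5;cv2.imwrite(f"pics/b4_{n}.png",cv2.resize(im[b[0]:b[1],b[2]:b[3]],None,fx=f,fy=f ,interpolation=cv2.INTER_CUBIC))
E
```

```text
clock: 26.4
tool_pos: [0.4984, 0.2377, 0.1291]
tool_rot: [-0.0, 0.535, 0.845, -0.001]
contact_force: [0.5, 0.2, -1.4]
width: 0.0355
t 26.4 pos [0.4984 0.2377 0.1291] psi_y 25.25 z [-0.001 -0.001 -1.   ] q [-2.980e+01  2.200e+01 -1.000e-01  1.106e+02  1.000e-01  4.740e+01
 -4.700e+00] F [ 0.5  0.2 -1.4] w 0.0355
```

View pics/b4_scene.png

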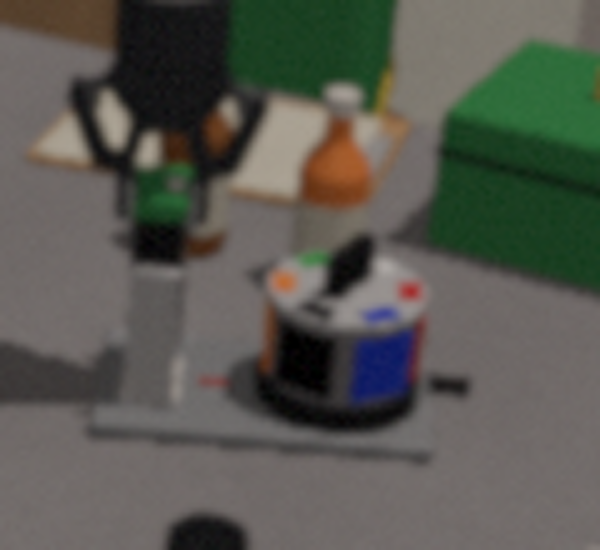

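View pics/b4_top.png

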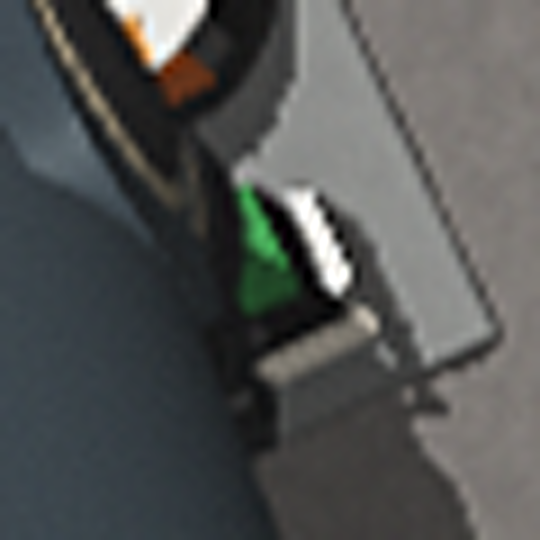

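```bash
python3 -m crank '[1,0,0,-10,0,0,0,1,0,0,-12,0,0,0,1,0,0,-12,0,0,0,1,0,0,-8,0,0,0,1,0,0,-3,0,0,0,1,0,0,0,0,0,0]'
python3 st.py
python3 -m crank '[1,0,0,-2,0,0,0,1,0,0,0,0,0,0]'
python3 -m crank '[1,0,0,-1.5,0,0,0,1,0,0,0,0,0,0]'
```

```text
clock: 27.25
tool_pos: [0.4988, 0.2379, 0.0846]
tool_rot: [-0.0, 0.535, 0.845, -0.0]
contact_force: [-0.5, 0.2, -1.7]
width: 0.0353
t 27.25 pos [0.4988 0.2379 0.0846] psi_y 25.25 z [-0. -0. -1.] q [-2.970e+01  2.550e+01 -2.000e-01  1.125e+02  1.000e-01  4.200e+01
 -4.700e+00] F [-0.5  0.2 -1.7] w 0.0353
clock: 27.5
tool_pos: [0.4988, 0.2379, 0.083]
tool_rot: [0.0, 0.535, 0.845, 0.0]
contact_force: [0.9, 0.1, -1.7]
width: 0.0355
clock: 27.75
tool_pos: [0.4987, 0.2379, 0.0813]
tool_rot: [0.0, 0.535, 0.845, 0.0]
contact_force: [0.5, -0.4, -2.2]
width: 0.0359
```

```bash
python3 -m crank '[1,0,0,-1.5,0,0,0,1,0,0,0,0,0,0]'
python3 -m crank '[1,0,0,-1.5,0,0,0,1,0,0,0,0,0,0]'
python3 -m crank '[1,0,0,-1,0,0,0,1,0,0,0,0,0,0]'
```

```text
clock: 28.0
tool_pos: [0.4986, 0.2378, 0.0797]
tool_rot: [-0.0, 0.535, 0.845, -0.0]
contact_force: [-0.6, 0.9, -1.4]
width: 0.0355
clock: 28.25
tool_pos: [0.4987, 0.2379, 0.0783]
tool_rot: [-0.0, 0.535, 0.845, -0.0]
contact_force: [-0.5, -0.6, -0.9]
width: 0.0354
clock: 28.5
tool_pos: [0.4988, 0.2379, 0.0782]
tool_rot: [-0.0, 0.536, 0.845, 0.0]
contact_force: [-1.8, -0.7, 5.3]
width: 0.0354
```

Touched the pad at exactly the predicted height. Releasing and retracting straight up.

```bash
python3 -m crank '[1,0,0,0.7,0,0,0,0,0,0,0,0,0,0,-0.5,0,0,0,0,0,0,-1,0,0,0,0,0,0,-1,0,0,0,0,0,0,-1,0,0,0,0,0,0]'
python3 -m crank '[-1,0,0,15,0,0,0,-1,0,0,30,0,0,0,-1,0,0,45,0,0,0,-1,0,0,45,0,0,0,-1,0,0,30,0,0,0,-1,-10,-55,0,0,0,0,-1,-10,-60,0,0,0,0,-1,0,-60,0,0,0,0,-1,0,-60,0,0,0,0,-1,0,-40,0,0,0,0]'
python3 st.py
python3 - <<'E'
from h import *
for n,b in(("top",(155,255,145,245)),("scene",(100,230,270,400))):
    im=read_camera(n);f=5;cv2.imwrite(f"pics/f_{n}.png",cv2.resize(im[b[0]:b[1],b[2]:b[3]],None,fx=f,fy=f ,interpolation=cv2.INTER_CUBIC));cv2.imwrite(f"pics/full_{n}.png",im)
E
```

```text
clock: 29.25
tool_pos: [0.4987, 0.2379, 0.078]
tool_rot: [-0.0, 0.535, 0.845, 0.0]
contact_force: [-0.4, -0.4, -0.3]
width: 0.0854
clock: 30.5
tool_pos: [0.4784, -0.0402, 0.2444]
tool_rot: [0.001, 0.537, 0.844, 0.001]
contact_force: [0.6, 0.2, 0.6]
width: 0.0856
t 30.5 pos [ 0.4784 -0.0402  0.2444] psi_y 25.07 z [ 0.002  0.    -1.   ] q [ -9.7   7.5  10.5 113.1  -1.6  59.4  26.6] F [0.6 0.2 0.6] w 0.0856
```

View pics/f_top.png

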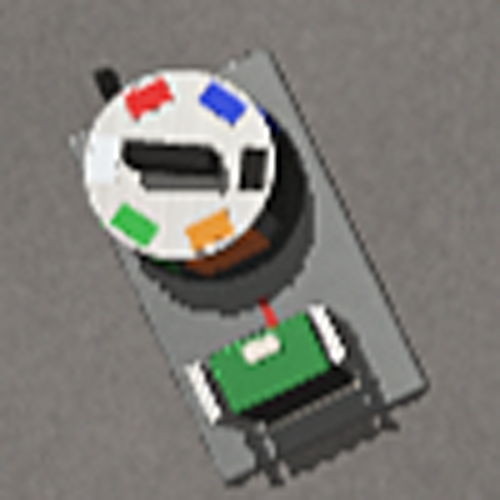

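View pics/full_scene.png

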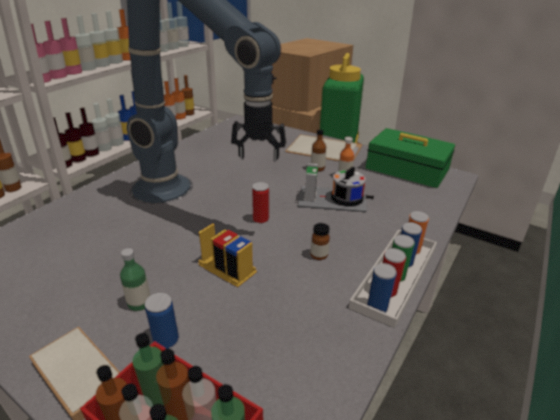

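```bash
python3 - <<'E'
from fit import *
pl=np.load("pl.npy");im=cv2.imread("pics/full_top.png");hsv=cv2.cvtColor(im,cv2.COLOR_BGR2HSV)
m=((hsv[...,0]>45)&(hsv[...,0]<85)&(hsv[...,1]>100)).astype(np.uint8);k=np.zeros_like(m);k[210:245,180:220]=1;m*=k
m=cv2.morphologyEx(m,cv2.MORPH_CLOSE,np.ones((5,5)))
c=max(cv2.findContours(m,0,1)[0],key=cv2.contourArea);r=cv2.minAreaRect(c)
d=p2w("top",r[0],.112)[:2]-pl[:2];c_,s_=np.cos(pl[2]),np.sin(pl[2])
print("lid centre in bay frame",c_*d[0]+s_*d[1]+.062,-s_*d[0]+c_*d[1],r)
print("expected lid px",w2p("top",T(pl,[(-.062,0,.112)])))
E
python3 st.py
```

```text
lid centre in bay frame 0.0003215976270352014 -0.0003129693977770194 ((198.50001525878906, 227.00003051757812), (12.969193458557129, 21.466251373291016), 63.43495178222656)
expected lid px [[198.44587429 227.15156862]]
t 30.6 pos [ 0.4784 -0.0424  0.2443] psi_y 24.73 z [ 0.002 -0.001 -1.   ] q [ -9.6   7.6  10.6 113.1  -1.5  59.4  26.5] F [-0.6  0.9  0.1] w 0.0854
```

Within 0.5 mm of centre; let the arm settle, then hand in.

```bash
python3 -m crank '[-1,0,0,0,0,0,0,-1,0,0,0,0,0,0]'; python3 -c "
from cell import env
print(env.sign_off())"
```

```text
clock: 30.85
tool_pos: [0.4789, -0.0356, 0.2434]
tool_rot: [0.0, 0.534, 0.845, 0.0]
contact_force: [-0.3, -0.3, 0.1]
width: 0.0854
the job is handed in; nothing more can be done
None
```

I completed the task and handed the job in at about 31 s of the 72 s allowed. `sign_off` gives no verdict, so what follows comes from my own checks.

- **Drum:** I turned it from the blue click to the orange one, a turn of 120°, and let go. The last picture shows the orange window facing the bay.
- **Transfer:** I took the green-lidded monitor from the rack by its narrow sides and stood it upright on the counter. After letting go, I took it again by its wide faces and lowered it between the cheeks until it touched the pad at the predicted height.
- **Final position:** The last top view puts the lid centre within 0.5 mm of the bay centre. The monitor stands square and upright, with its tick and window towards the drum.
- **Everything else:** The other monitors and the bottles, jar and cans looked unmoved, judged by eye and not measured. The gripper was clear of everything at the end.

One check disagreed: before the final lowering, the camera and the arm's own position differed by about 1.5 to 2 mm across the bay. I steered between the two readings, and the monitor went in with no contact force showing against the cheeks. Picture positions also ran about 1.5 to 3 mm off the gripped ones in y, which is slightly more than the stated calibration.

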